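# Press a flanged bush home and latch it

## Task

Take the flanged brass bush that stands in the parts tray and press it, spigot first, into the bore of the grey housing until its shoulder sits flush on the housing all round; press it in, do not drop it in. Then swing the housing's latch over the bush's flange, fully home into its catch. Leave the plain steel sleeve in the tray where it is.

Things in the scene. Friction and masses are not known exactly. Their poses are not given: they have to be found in the camera images.
- bush: Brass flanged bush, 86 mm tall, 0.25 kg, upright in the tray. Origin: centre of its foot; z up its axis; round, yaw means nothing. From the foot up: nose tapering from 32 to 40 mm diameter over 8 mm; spigot 40 mm diameter to 38 mm; flange (shoulder) 72 mm diameter from 38 to 46 mm; collar 40 mm diameter from 46 to 86 mm, to be gripped from above. The hole in its top is for looks only.
- bush_shoulder (a point): Centre of the underside of the bush's flange, on its axis, 38 mm above its foot.
- bore_mouth (a point): Centre of the mouth of the bore, in the flat top of the fixed grey housing, 50 mm above the bench. Its axes are the housing's: z up, x along the length. Bore 42.5 mm diameter, 44 mm deep, blind, chamfered 2 mm. The bush is seated when bush_shoulder is level with bore_mouth.
- housing: Fixed grey block 170 (x) by 110 (y) by 50 mm, foot strips to y = 78 mm either side; origin: centre of its underside, under the bore. Four spring lands in the bore, 11 to 29 mm down, grip the spigot: let go loosely, the bush stops with its flange about 5 to 15 mm above the top; from there it must be pushed straight down with 8 to 20 N until the flange meets the top, and stays where it is left.
- latch (a joint): Angle of the swing latch on the housing's top, rad: 0 = closed, in the catch (hard stop); grows to 1.6 as it swings open, level. Arm direction from the pivot in the housing's axes: (-cos q, +sin q). About 0.5 N at the knob moves it; it stays where left. Arm: flat steel bar 14 mm wide, 8 mm thick; its underside passes 2.5 mm over a seated flange and cannot pass over one that stands proud.
- latch_pivot (a point): Pivot of the latch, fixed on the housing at x = +55, y = +34 mm from bore_mouth and 14.5 mm above it (mid thickness of the arm); housing's axes. Bolt head to 22.5 mm above the housing's top.
- latch_knob (a point): Point in the latch's upright black round knob, 127 mm from the pivot; knob 18 mm in diameter, from 18.5 to 52.5 mm above the housing's top; the point is at 40.5 mm, a height to grip. Closed knob: x = -72, y = +34 mm from bore_mouth. Catch: steel post with a lip at x = -47, y = +13 to +42 mm from bore_mouth, 26 mm high.
- tray: Flat grey steel parts tray, 190 mm (x) by 270 mm (y), rim 22 mm high, fixed; origin at the centre of its underside, floor 2 mm thick.
- spacer_sleeve: Plain steel sleeve without a flange, 42 mm diameter, 42 mm tall, standing in the tray; bystander. Origin at the centre of its underside.
- ball_bearing: Ball bearing, 52 mm diameter, 15 mm thick, lying in the tray, does not move; bystander. Origin at the centre of its underside.
- small_bearing: Ball bearing, 47 mm diameter, 14 mm thick, lying in the tray, does not move; bystander. Origin at the centre of its underside.

How it is judged:
By the outcome, as a careful person would: the job done as asked, in the order asked, and still so for the second after the job is handed in, with the robot touching nothing.
It also fails if it takes over 51 s, if anything falls off the work surface, if the arm or the gripper's body presses on something with over 40 N, if the wrist force passes 120 N, or if a joint passes its speed limit or range.

## Robot

A 7-joint arm with a two-finger parallel gripper is mounted at the origin on a cart in front of the work surface, level with it; the furniture and walls round the work are solid. World frame = base frame: x ahead of the robot, y to its left, z up, the work surface at z = 0. Lengths are in m, angles in rad, forces in N, time in s.
With the tool pointing down it reaches from about 0.425 to 0.925 m from the base axis. Payload 6.8 kg.
Tool frame: the origin (TCP) lies between the finger pads; the fingertips stand 22 mm ahead of it and the grasp point (between the pads) lies 3 mm ahead of it; z points along the fingers, y is the line along which they close (so a half turn about z gives the same grasp; the last joint's range is limited). The gripper opens to 85 mm and grips with 20 to 120 N. Pads are 22 mm wide; open, the fingers measure 114 mm over their backs; the gripper's body (76 mm by 85 mm) begins 54 mm behind the grasp point. The pads swing forward as they close: fully open they stand 13 mm farther back than shut.
Start: joints at [1.111, 0.477, 0.022, 1.555, -0.011, 1.109, -0.083], TCP at [0.233, -0.634, 0.253] pointing down, gripper open.
Joint ranges: [-2.96, 2.96], [-0.34, 2.1], [-1.41, 1.46], [0.24, 2.44], [-1.37, 4.51], [0.17, 1.92], [-2.96, 2.96]. Speed limits (rad/s): [2.39, 2.39, 3.14, 3.14, 3.14, 3.14, 3.14].

## Interface

Orientations are given as a unit quaternion [w, x, y, z].
In Python, from station import bot gives the robot as it stands.
- The arm moves only by the tool servo_tool, never from a script. Its argument "motion" is a list that holds one entry, the list of rows, each a list of 5 numbers: the opening, from 0 (shut) to 1 (fully open), then the shift along the world's x, y, z each as a share of 0.04 m, from -1 to 1, then the turn about the world's z as a share of 0.12 rad, from -1 to 1. A call has 1 to 20 rows; each row shifts and turns the commanded pose from where the row before left it; what a row does not reach is not made up. A row lasts 1/10 s, in which the tool goes at most 50 mm and 8.59 degrees, less where a joint would pass 70% of its speed; a pose out of reach is approached as far as the arm can. A call with a number of a shift or a turn outside -1 to 1 is refused whole. A call with a gripper value outside its range is refused whole. The fingers move at their own pace and stop on an object; "newtons" is the grip in N (left out, the last holds). Time passes only in rows, so rows that do not move let the fingers close. It gives the time, the measured TCP pose, the force, the opening and the grip force at its end, in the units of the state.
- bot.get_obs(): the state, without advancing time (a new reading comes with each control period).
- bot.read_camera(name): name is "scene" or "top" or "wrist"; returns (picture, depth): 480x640x3 uint8, red, green, blue; 480x640 float32, m along the optical axis (not along the pixel's ray), 0 where there is no reading.
- bot.get_calibration(name): a dict with "fovy" (degrees; the focal length in pixels is half the picture's height over the tangent of half this angle, whatever the lens; pixels are square), "cx", "cy" (the principal point, pixels), "view" (4x4, takes a point from world to camera coordinates). Camera axes: x right, y down, z forward; pixel columns grow to the right and rows downward; lengths in m; the calibration is good to about 2 mm. A picture is of the moment at which its call begins: read the wrist's pose just before it. get_calibration takes no time and is no camera call; for the wrist camera it gives the pose at the moment of the call.
- bot.hand_in(): hands the job in; it is judged then, once.
The state is a dict: "t": time; "q": joint angles; "joint_vel": joint speeds; "joint_torque": joint torques, N m; "eef_pos": TCP position; "tool_rot": TCP orientation; "contact_force": force on the tool from outside, world axes, zero at the start; "torque": the same for the moment, N m; "gripper_width": opening from 0.0 (shut) to 1.0 (fully open); "grasp_force": force on a finger pad.
Only numpy, scipy, OpenCV 4.12 (cv2) and the standard library are available. Lean on these libraries where they do the work, as an engineer would, in place of code of your own. Each camera call takes 0.05 s, during which the arm holds its last target. There are 200 camera calls.

## Working session

There is one attempt and no reset: what is moved stays moved. The work goes in short steps, Python scripts to look and compute and a tool call to move; the robot and the scene stay as the last step left them, time stands still between calls to the robot, and variables do not carry over. Pictures are saved under pics/ and viewed, at most 10 in all, crops included, and the job is handed in when it is done.

Besides the shell and the picture viewer there is one more tool, called after "Call:" in YAML: its name, and indented under it one key for each argument. servo_tool: Moves the arm, as the interface text tells. Shift numbers are shares of 0.04 m and turn numbers shares of 0.12 rad, none past 1 either way. Its arguments: {"type":"object","properties":{"motion":{"type":"array"},"newtons":{"type":"number"}},"required":["motion"]}

```bash
mkdir -p pics; cat > h.py <<'E'
import numpy as np,cv2
from station import bot
def cam(n):
    c=bot.get_calibration(n);im,d=bot.read_camera(n)
    f=240/np.tan(np.radians(c["fovy"])/2)
    return im,d,(f,c["cx"],c["cy"],np.array(c["view"]))
def plane(u,v,z,K):
    f,cx,cy,V=K;R=V[:3,:3];o=-R.T@V[:3,3]
    r=R.T@np.array([(u-cx)/f,(v-cy)/f,1]);return o+r*(z-o[2])/r[2]
def cloud(d,K):
    f,cx,cy,V=K;v,u=np.mgrid[:480,:640]
    p=np.stack([(u-cx)/f*d,(v-cy)/f*d,d],-1)
    return (p-V[:3,3])@V[:3,:3]
E
python3 - <<'E'
from h import *
o=bot.get_obs();print(o['t'],o['eef_pos'],o['tool_rot'],o['gripper_width'],o['contact_force'])
for n in("top","scene"):
    im,d,K=cam(n);cv2.imwrite(f"pics/{n}0.png",im[...,::-1]);np.savez(f"{n}0.npz",im=im,d=d,f=K[0],cx=K[1],cy=K[2],V=K[3])
    print(n,K[0],K[1],K[2],(-K[3][:3,:3].T@K[3][:3,3]).round(3))
E
```

```text
0.0 [ 0.23239715 -0.63316259  0.25234757] [-8.63204481e-04  9.84569131e-01  1.74993810e-01 -2.19043883e-04] 1.000756055817176 [0.22742477 1.07466382 0.1301221 ]
top 523.8438584005432 325.19402880531663 238.02547829037252 [ 0.494 -0.118  1.092]
scene 548.6962091135975 308.36259834647115 236.2738368939011 [-0.226  0.382  0.751]
```

View pics/top0.png

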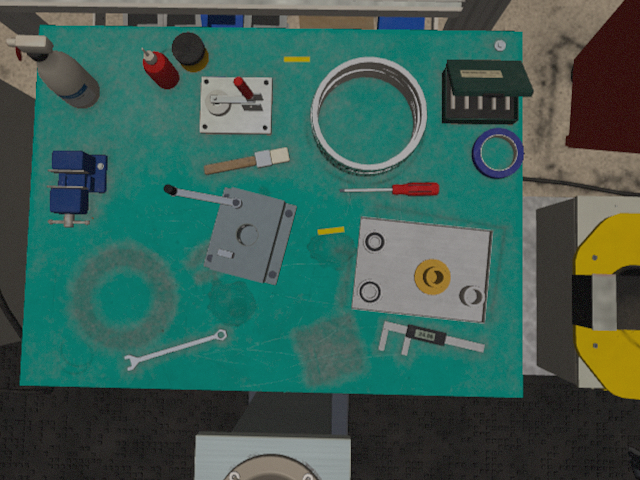

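View pics/scene0.png

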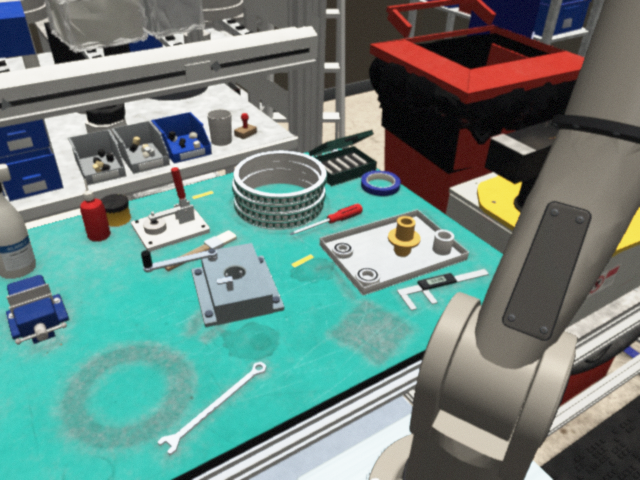

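Top view (up = +x, left = +y): bush at about (432,277), sleeve (471,297), bore (248,235), pivot (237,203), knob (170,189), catch (226,253). The latch is open. Now I'll measure these.

```bash
python3 - <<'E'
from h import *
def ld(n):
    a=np.load(n+"0.npz");return a['im'],a['d'],(float(a['f']),float(a['cx']),float(a['cy']),a['V'])
im,d,K=ld("top");P=cloud(d,K)
v,u=np.mgrid[:480,:640]
hsv=cv2.cvtColor(im,cv2.COLOR_RGB2HSV)
for name,box,lo,hi in(("collar",(400,250,465,305),.075,.1),("flange",(400,250,465,305),.038,.06),("sleeve",(455,280,490,310),.035,.06),("knob",(155,175,185,205),.09,.12)):
    x0,y0,x1,y1=box;m=(u>=x0)&(u<x1)&(v>=y0)&(v<y1)&(P[...,2]>lo)&(P[...,2]<hi)
    if not m.any():print(name,'none');continue
    c,r=cv2.minEnclosingCircle(np.argwhere(m)[:,::-1].astype(np.float32))
    z=np.median(P[...,2][m]);print(name,m.sum(),c,r,'z',z,plane(*c,z,K).round(4),'rad',r*np.linalg.norm(plane(c[0]+1,c[1],z,K)-plane(*c,z,K)))
m=((u>195)&(u<305)&(v>180)&(v<290)&(abs(P[...,2]-.05)<.006)).astype(np.uint8)
m=cv2.morphologyEx(m,cv2.MORPH_OPEN,np.ones((3,3)))
cs=max(cv2.findContours(m,0,2)[0],key=cv2.contourArea)
r=cv2.minAreaRect(cs);print('rect',r,np.median(P[...,2][m>0]))
b=np.array([plane(*p,.05,K) for p in cv2.boxPoints(r)]);print(b.round(4),'ctr',b.mean(0))
for i in range(4):
    e=b[(i+1)%4]-b[i];print(np.linalg.norm(e).round(4),np.degrees(np.arctan2(e[1],e[0])).round(2))
S,ds,Ks=ld("scene");Q=cloud(ds,Ks)
hs=cv2.cvtColor(S,cv2.COLOR_RGB2HSV);m=(hs[...,0]>12)&(hs[...,0]<28)&(hs[...,1]>120)&(u>380)&(u<430)&(v>205)&(v<260)
q=Q[m];t=q[:,2]>.084;print('scene bush',m.sum(),q[:,2].max(),q[t].mean(0),(q[t].max(0)+q[t].min(0))/2)
cv2.imwrite("pics/crop.png",np.hstack([cv2.resize(im[170:300,150:310,::-1],None,fx=4.8,fy=4.6,interpolation=cv2.INTER_CUBIC)]))
E
```

```text
collar 240 (435.7441711425781, 277.43603515625) 10.85753345489502 z 0.08763566741717956 [ 0.4835 -0.3138  0.0876] rad 0.02062543876769589
flange 686 (440.5, 283.5) 28.71420669555664 z 0.04819305280091141 [ 0.4713 -0.331   0.0482] rad 0.05663443345355859
sleeve 214 (473.5, 297.0) 11.236202239990234 z 0.04373740282365984 [ 0.4459 -0.3973  0.0437] rad 0.022179412253901607
knob 83 (169.0, 189.0) 5.385264873504639 z 0.10186058077579052 [0.6418 0.1988 0.1019] rad 0.010350410710301468
rect ((246.8610076904297, 234.89627075195312), (55.461883544921875, 85.15750122070312), 14.931416511535645) 0.050350193330680436
[[ 0.4907  0.129   0.05  ]
 [ 0.6567  0.0903  0.05  ]
 [ 0.6298 -0.0182  0.05  ]
 [ 0.4646  0.0213  0.05  ]] ctr [0.56045774 0.05558945 0.05      ]
0.1704 -13.11
0.1119 -103.92
0.1698 166.56
0.1109 76.37
scene bush 779 0.750634709049262 [ 0.46462551 -0.2943917   0.1032005 ] [0.13814092 0.02506556 0.41738169]
```

View pics/crop.png

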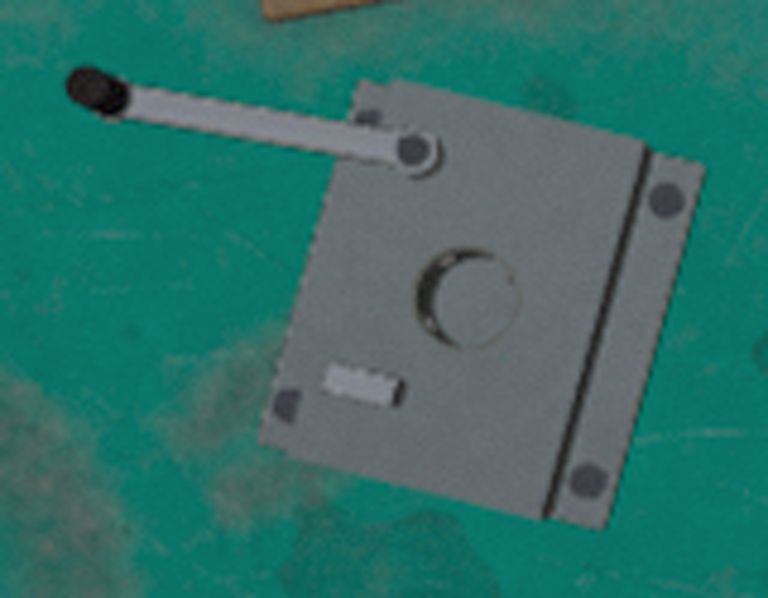

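The crop shows the bore at about (468,299), i.e. full-image (247,234.7), and the latch wide open; the housing yaw is about -13.5°. Moving above the bush.

Call:
servo_tool:
  motion:
    - [[1,0.45,0.57,-0.1,-0.35],[1,0.45,0.57,-0.1,-0.35],[1,0.45,0.57,-0.1,-0.35],[1,0.45,0.57,-0.1,-0.35],[1,0.45,0.57,-0.1,-0.35],[1,0.45,0.57,-0.1,-0.35],[1,0.45,0.57,-0.1,-0.35],[1,0.45,0.57,-0.1,-0.35],[1,0.45,0.57,-0.1,-0.35],[1,0.45,0.57,-0.1,-0.35],[1,0.45,0.57,-0.1,-0.35],[1,0.45,0.57,-0.1,-0.35],[1,0.45,0.57,-0.1,-0.35],[1,0.43,0.57,0,-0.35],[1,0,0,0,0],[1,0,0,0,0],[1,0,0,0,0]]

```text
t: 1.8
eef_pos: [0.483, -0.3155, 0.2012]
tool_rot: [0.0, 0.993, -0.118, -0.0]
contact_force: [-0.1, -0.1, -0.7]
gripper_width: 1.003
grasp_force: 0.0
```

```bash
cat >> h.py <<'E'
def yaw():
    w,x,y,z=bot.get_obs()['tool_rot'];return np.degrees(2*np.arctan2(y,x)-np.pi/2)%180  # finger line
E
python3 - <<'E'
from h import *
o=bot.get_obs();print(o['t'],o['eef_pos'],yaw(),o['tool_rot'])
im,d,K=cam("wrist");cv2.imwrite("pics/w1.png",im[...,::-1]);np.savez("w1.npz",im=im,d=d)
P=cloud(d,K);print((-K[3][:3,:3].T@K[3][:3,3]).round(3))
m=(P[...,2]>.08)&(P[...,2]<.095)&(np.hypot(P[...,0]-.4835,P[...,1]+.3138)<.04)
c,r=cv2.minEnclosingCircle(np.argwhere(m)[:,::-1].astype(np.float32));print(m.sum(),c,r,plane(*c,.088,K))
q=P[m];print((q.max(0)+q.min(0))/2,np.ptp(q,0))
E
```

```text
1.8 [ 0.48296725 -0.3154649   0.20116693] 76.40294544233143 [ 2.62918313e-04  9.92968468e-01 -1.18378435e-01 -3.12274936e-04]
[ 0.565 -0.335  0.321]
2294 (319.0065002441406, 237.94805908203125) 34.030303955078125 [ 0.48518266 -0.31392698  0.088     ]
[ 0.48351254 -0.31355143  0.08453488] [0.03980897 0.03956352 0.00902819]
```

View pics/w1.png

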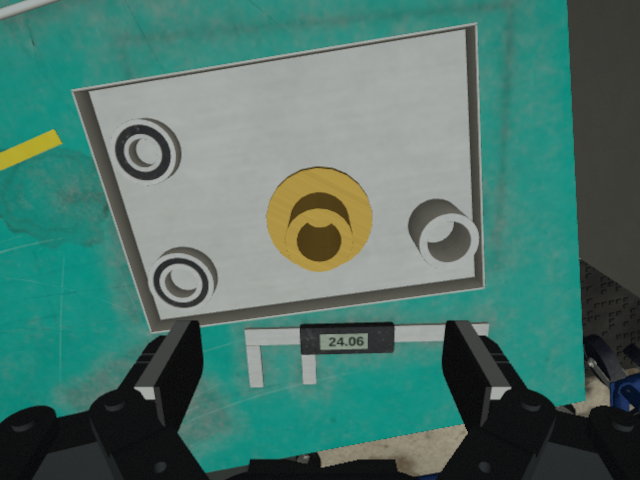

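Wrist view: the bush is upright, collar centred near (319,238), and the fingers straddle it along housing y. Descending and gripping.

Call:
servo_tool:
  motion:
    - [[1,0.02,0.04,-0.4,0],[1,0,0,-0.4,0],[1,0,0,-0.4,0],[1,0,0,-0.4,0],[1,0,0,-0.4,0],[1,0,0,-0.4,0],[1,0,0,-0.4,0],[1,0,0,-0.25,0],[1,0,0,0,0],[0,0,0,0,0],[0,0,0,0,0],[0,0,0,0,0],[0,0,0,0,0],[0,0,0,0,0],[0,0,0,0,0],[0,0,0,0,0],[0,0,0,0,0]]
  newtons: 80

```text
t: 3.55
eef_pos: [0.4852, -0.3133, 0.0804]
tool_rot: [0.0, 0.993, -0.118, 0.001]
contact_force: [-0.4, 0.1, 5.8]
gripper_width: 0.446
grasp_force: 80.1
```

Call:
servo_tool:
  motion:
    - [[0,0,0,0.25,0],[0,0,0,0.5,0],[0,0,0,0.5,0],[0,0,0,0.5,0],[0,0,0,0.5,0],[0,0,0,0.25,0],[0,0,0,0,0]]

```text
t: 4.25
eef_pos: [0.4852, -0.3132, 0.1808]
tool_rot: [0.0, 0.993, -0.118, 0.001]
contact_force: [0.8, -1.4, -3.0]
gripper_width: 0.443
grasp_force: 80.7
```

Call:
servo_tool:
  motion:
    - [[0,0.06,0.3,0,0],[0,0.12,0.575,0,0],[0,0.12,0.575,0,0],[0,0.12,0.575,0,0],[0,0.12,0.575,0,0],[0,0.12,0.575,0,0],[0,0.12,0.575,0,0],[0,0.12,0.575,0,0],[0,0.12,0.575,0,0],[0,0.12,0.575,0,0],[0,0.12,0.575,0,0],[0,0.12,0.575,0,0],[0,0.12,0.575,0,0],[0,0.12,0.575,0,0],[0,0.12,0.575,0,0],[0,0.12,0.575,0,0],[0,0.06,0.3,0,0],[0,0,0,0,0],[0,0,0,0,0]]

```text
t: 6.15
eef_pos: [0.5607, 0.0553, 0.1786]
tool_rot: [0.001, 0.993, -0.118, -0.001]
contact_force: [0.3, -0.8, -2.3]
gripper_width: 0.441
grasp_force: 80.8
```

```bash
python3 - <<'E'
from h import *
o=bot.get_obs();print(o['t'],o['eef_pos'],yaw(),o['tool_rot'],o['contact_force'],o['gripper_width'])
im,d,K=cam("wrist");cv2.imwrite("pics/w2.png",im[...,::-1]);np.savez("w2.npz",im=im,d=d,V=K[3])
P=cloud(d,K);e=o['eef_pos']
hs=cv2.cvtColor(im,cv2.COLOR_RGB2HSV)
br=(hs[...,0]>12)&(hs[...,0]<28)&(hs[...,1]>110)&(np.hypot(P[...,0]-e[0],P[...,1]-e[1])<.045)
z=P[...,2]
print('brass z pct',np.percentile(z[br],[1,10,50,90,99]).round(4))
zf=e[2]-.0784+.046-.0+.0
m=br&(abs(z-(e[2]-.0805+.048))<.006)
q=P[m];print('flange',m.sum(),np.median(q[:,2]));c=cv2.fitEllipse(max(cv2.findContours(m.astype(np.uint8),0,1)[0],key=cv2.contourArea));print(c)
E
```

```text
6.15 [0.56072104 0.05532324 0.17860964] 76.4578713010853 [ 5.77038486e-04  9.93024755e-01 -1.17902433e-01 -7.19997738e-04] [ 0.25465568 -0.82673694 -2.33149592] 0.4411065676902914
brass z pct [0.1418 0.1446 0.1644 0.1853 0.1861]
flange 9352 0.14511443571768617
((323.0328369140625, 278.5255432128906), (105.59061431884766, 167.50987243652344), 90.75211334228516)
```

View pics/w2.png

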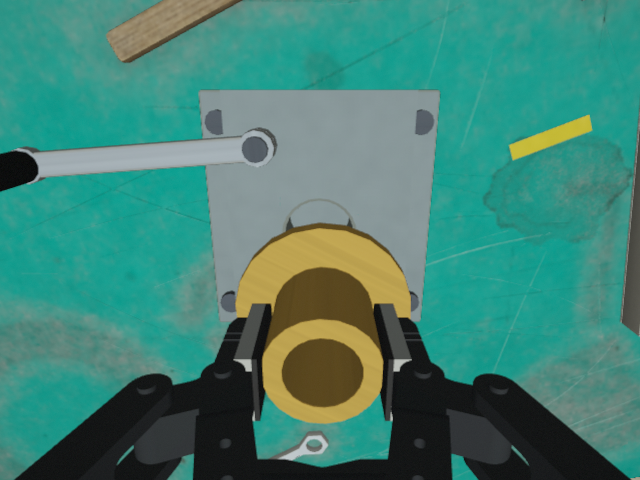

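Wrist view: bush held straight, collar centre about (323,372), the far arc of the bore visible around (320,199) beyond the flange. Measuring the offset of the bush from the bore.

```bash
python3 - <<'E'
from h import *
from scipy.optimize import least_squares
a=np.load("w2.npz");im,d=a['im'],a['d'];c=bot.get_calibration("wrist");K=(240/np.tan(np.radians(c["fovy"])/2),c["cx"],c["cy"],a['V'])
P=cloud(d,K);z=P[...,2];v,u=np.mgrid[:480,:640]
hs=cv2.cvtColor(im,cv2.COLOR_RGB2HSV);br=(hs[...,0]>12)&(hs[...,0]<28)&(hs[...,1]>110)
def fit(px,zz,r=None):
    q=np.array([plane(x,y,zz,K)[:2] for x,y in px])
    f=lambda p:np.hypot(q[:,0]-p[0],q[:,1]-p[1])-(p[2] if r is None else r)
    s=least_squares(f,[*q.mean(0),.02],loss='soft_l1',f_scale=.0005);return s.x.round(4),np.sqrt(np.mean(s.fun**2)).round(5),len(q)
m=(br&(z>.181)&(v>310)).astype(np.uint8);cc=max(cv2.findContours(m,0,1)[0],key=cv2.contourArea)[:,0]
cc=cc[(cc[:,1]>365)];print('collar z',np.median(z[m>0]),fit(cc,.1858),fit(cc,.1858,.02))
# flange: rear upper arc
m=(br&(abs(z-.1455)<.004)).astype(np.uint8);cc=max(cv2.findContours(m,0,1)[0],key=cv2.contourArea)[:,0]
cc=cc[(cc[:,1]<292)&((cc[:,1]<262)|(abs(cc[:,0]-323)>70))];zz=.1458
print('flange',fit(cc,zz),fit(cc,zz,.036))
# bore rim by gradient along rays from bore centre guess
g=cv2.cvtColor(im,cv2.COLOR_RGB2GRAY).astype(int)
pts=[]
for t in np.radians(np.arange(200,341,4)):
    rr=np.arange(26,42,.5);x=320.5+rr*np.cos(t);y=232+rr*np.sin(t)
    s=cv2.remap(g.astype(np.float32),x.astype(np.float32)[None],y.astype(np.float32)[None],1)[0]
    k=np.argmin(s); pts.append((x[k],y[k])) if s.max()-s.min()>12 else 0
print('bore',np.round(pts,0)[::5].tolist(),fit(pts,.05),fit(pts,.05,.02325),fit(pts,.048,.02125))
m=((abs(z-.05)<.004)&(u>150)&(u<480)).astype(np.uint8)
for row in(140,180,200,220,240):
    xs=np.where(m[row])[0]; print(row,plane(xs.min()-.5,row,.05,K)[:2].round(4),plane(xs.max()+.5,row,.05,K)[:2].round(4),end=' ')
ys=[np.where(m[:,x])[0].min() for x in(300,340,380)];print([plane(x,y-.5,.05,K)[:2].round(4).tolist() for x,y in zip((300,340,380),ys)])
E
```

```text
collar z 0.18498857569532065 (array([0.5597, 0.0558, 0.0193]), np.float64(0.00017), 172) (array([0.5606, 0.0556, 0.02  ]), np.float64(0.00042), 172)
flange (array([0.5614, 0.0551, 0.0345]), np.float64(0.00018), 216) (array([0.5596, 0.0554, 0.02  ]), np.float64(0.0005), 216)
bore [[289.0, 221.0], [293.0, 209.0], [304.0, 203.0], [315.0, 200.0], [326.0, 200.0], [337.0, 204.0], [345.0, 211.0], [349.0, 222.0]] (array([0.5616, 0.0573, 0.0207]), np.float64(0.00036), 36) (array([0.5588, 0.058 , 0.02  ]), np.float64(0.00076), 36) (array([0.5606, 0.0576, 0.02  ]), np.float64(0.0004), 36)
140 [0.6214 0.0684] [ 0.6027 -0.0093] 180 [0.6058 0.1028] [ 0.5801 -0.0037] 200 [0.5941 0.106 ] [ 0.5682 -0.0011] 220 [0.5818 0.1086] [0.5561 0.0022] 240 [0.5691 0.1114] [0.5434 0.005 ] [[0.6447, 0.0478], [0.6395, 0.0263], [0.6343, 0.0048]]
```

Call:
servo_tool:
  motion:
    - [[0,0.01,0.025,-0.3,0],[0,0,0,-0.3,0],[0,0,0,-0.3,0],[0,0,0,-0.2,0],[0,0,0,-0.1,0],[0,0,0,-0.1,0],[0,0,0,-0.1,0],[0,0,0,-0.1,0],[0,0,0,0,0]]

```text
t: 7.1
eef_pos: [0.5616, 0.0571, 0.1189]
tool_rot: [0.0, 0.993, -0.118, -0.0]
contact_force: [0.1, -0.4, -3.7]
gripper_width: 0.444
grasp_force: 80.8
```

Call:
servo_tool:
  motion:
    - [[0,0,0,-0.1,0],[0,0,0,-0.1,0],[0,0,0,0,0]]

```text
t: 7.4
eef_pos: [0.5614, 0.0571, 0.1107]
tool_rot: [0.0, 0.993, -0.118, -0.0]
contact_force: [-0.4, -0.0, -3.5]
gripper_width: 0.441
grasp_force: 80.8
```

Call:
servo_tool:
  motion:
    - [[0,0,0,-0.07,0],[0,0,0,-0.07,0],[0,0,0,-0.07,0],[0,0,0,0,0]]

```text
t: 7.8
eef_pos: [0.5623, 0.0574, 0.1033]
tool_rot: [-0.0, 0.993, -0.118, 0.001]
contact_force: [1.3, 0.2, -4.1]
gripper_width: 0.442
grasp_force: 80.9
```

Call:
servo_tool:
  motion:
    - [[0,0,0,-0.07,0],[0,0,0,-0.07,0],[0,0,0,0,0]]

```text
t: 8.1
eef_pos: [0.5627, 0.0575, 0.0981]
tool_rot: [-0.0, 0.993, -0.118, 0.001]
contact_force: [0.2, 0.6, 3.7]
gripper_width: 0.45
grasp_force: 81.7
```

Call:
servo_tool:
  motion:
    - [[0,0,0,-0.05,0],[0,0,0,-0.05,0],[0,0,0,0,0]]

```text
t: 8.4
eef_pos: [0.5627, 0.0574, 0.0944]
tool_rot: [-0.0, 0.993, -0.118, 0.001]
contact_force: [-2.1, 0.8, 8.0]
gripper_width: 0.449
grasp_force: 82.2
```

Call:
servo_tool:
  motion:
    - [[0,0,0,-0.05,0],[0,0,0,-0.05,0],[0,0,0,0,0]]

```text
t: 8.7
eef_pos: [0.5627, 0.0574, 0.0907]
tool_rot: [-0.0, 0.993, -0.118, 0.001]
contact_force: [-3.6, -0.6, 11.5]
gripper_width: 0.448
grasp_force: 82.3
```

Call:
servo_tool:
  motion:
    - [[0,0,0,-0.04,0],[0,0,0,0,0]]

```text
t: 8.9
eef_pos: [0.5627, 0.0574, 0.0906]
tool_rot: [-0.0, 0.993, -0.118, 0.001]
contact_force: [-9.1, -0.8, 26.1]
gripper_width: 0.45
grasp_force: 84.3
```

Seated at hard contact (z stopped at 0.0906, 26 N). Releasing and rising.

Call:
servo_tool:
  motion:
    - [[0,0,0,0.04,0],[0.8,0,0,0,0],[0.8,0,0,0,0],[0.8,0,0,0,0],[0.8,0,0,0,0],[0.8,0,0,0,0],[0.8,0,0,0.2,0],[0.8,0,0,0.5,0],[0.8,0,0,0.5,0],[0.8,0,0,0.5,0],[0.8,0,0,0.5,0],[0.8,-0.3,0,0.2,0],[0.8,-0.5,0.1,0,0],[0.8,-0.5,0.1,0,0],[0.8,-0.5,0.1,0,0],[0.8,0,0,0,0],[0.8,0,0,0,0]]

```text
t: 10.6
eef_pos: [0.4893, 0.069, 0.1854]
tool_rot: [0.0, 0.993, -0.118, 0.0]
contact_force: [-0.1, 0.7, -0.6]
gripper_width: 0.799
grasp_force: 0.0
```

```bash
python3 - <<'E'
from h import *
o=bot.get_obs();print(o['t'],o['eef_pos'],yaw(),o['contact_force'])
im,d,K=cam("wrist");cv2.imwrite("pics/w3.png",im[...,::-1])
P=cloud(d,K);hs=cv2.cvtColor(im,cv2.COLOR_RGB2HSV);z=P[...,2]
br=(hs[...,0]>12)&(hs[...,0]<28)&(hs[...,1]>110)&(np.hypot(P[...,0]-.561,P[...,1]-.056)<.04)
f=br&(z<.068);t=br&(z>.09)
ho=(abs(z-.05)<.006)&(np.hypot(P[...,0]-.561,P[...,1]-.056)>.038)&(np.hypot(P[...,0]-.561,P[...,1]-.056)<.05)
for n,m in(('flange',f),('collar',t),('housing',ho)):
    q=P[m];
    if len(q)<20: print(n,len(q));continue
    A=np.c_[q[:,:2]-[.561,.056],np.ones(len(q))];s=np.linalg.lstsq(A,q[:,2],rcond=None)[0]
    print(n,len(q),np.median(q[:,2]).round(4),s.round(4),q.mean(0).round(4))
im,d,K=cam("top");P=cloud(d,K);cv2.imwrite("pics/top1.png",im[...,::-1]);v,u=np.mgrid[:480,:640]
z=P[...,2]
m=(u<190)&(u>150)&(v<205)&(v>170)&(z>.095)&(z<.11)
c,r=cv2.minEnclosingCircle(np.argwhere(m)[:,::-1].astype(np.float32));print('knob',m.sum(),plane(*c,.1025,K),r)
E
```

```text
10.6 [0.48934495 0.06904232 0.1853826 ] 76.49118479761147 [-0.05928762  0.71142815 -0.56657682]
flange 9187 0.0574 [ 0.0294 -0.0268  0.0533] [0.563  0.0567 0.0534]
collar 3512 0.0976 [ 0.2344 -0.218   0.1011] [0.5615 0.0581 0.1007]
housing 10193 0.0491 [-0.0007  0.0007  0.0492] [0.5652 0.0544 0.0492]
knob 74 [0.64171204 0.19956643 0.1025    ] 4.924529075622559
```

View pics/w3.png

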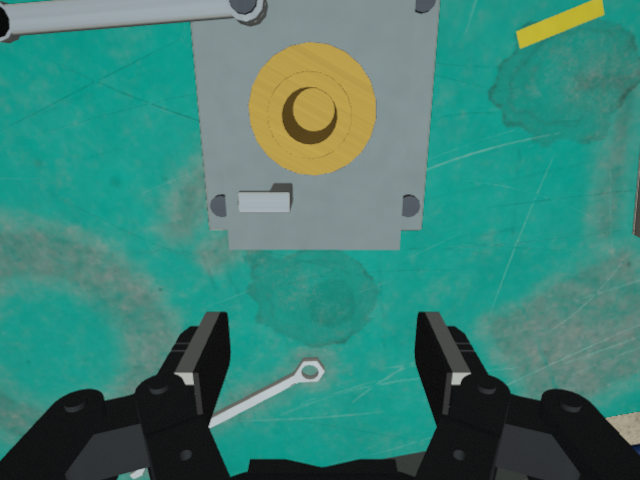

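Wrist view: bush upright in the bore at (313,108), flange top 8.3 mm above the housing top, which is flush within noise; catch at (265,200), latch still open. Moving over the knob.

Call:
servo_tool:
  motion:
    - [[0.8,0.24,0.21,0,0],[0.8,0.48,0.417,0,0],[0.8,0.48,0.417,0,0],[0.8,0.48,0.417,0,0],[0.8,0.48,0.417,0,0],[0.8,0.48,0.417,0,0],[0.8,0.48,0.417,0,0],[0.8,0.48,0.417,0,0],[0.8,0.24,0.21,0,0],[0.8,0,0,0,0],[0.8,0,0,0,0]]

```text
t: 11.8
eef_pos: [0.6435, 0.2027, 0.1846]
tool_rot: [0.0, 0.993, -0.118, -0.0]
contact_force: [0.9, -0.2, 0.4]
gripper_width: 0.797
grasp_force: 0.0
```

```bash
python3 - <<'E'
from h import *
o=bot.get_obs();print(o['t'],o['eef_pos'],yaw())
im,d,K=cam("wrist");cv2.imwrite("pics/w4.png",im[...,::-1])
P=cloud(d,K);z=P[...,2];r=np.hypot(P[...,0]-.643,P[...,1]-.2025)
m=(r<.03)&(z>.098)&(z<.108)
c,rr=cv2.minEnclosingCircle(np.argwhere(m)[:,::-1].astype(np.float32));print(m.sum(),c,rr,plane(*c,.1025,K),np.median(z[m]))
r=np.hypot(P[...,0]-.562,P[...,1]-.057);q=P[(r<.034)&(r>.024)&(z>.053)&(z<.062)]
if len(q)>50:
    A=np.c_[q[:,:2]-[.562,.057],np.ones(len(q))];print('flange',len(q),np.linalg.lstsq(A,q[:,2],rcond=None)[0])
E
```

```text
11.8 [0.64350955 0.2027354  0.18460503] 76.46784549345428
860 (322.7837829589844, 261.4053955078125) 17.006315231323242 [0.64350715 0.20261446 0.1025    ] 0.10141451421530881
flange 2894 [-0.00345116 -0.00976718  0.05761364]
```

Call:
servo_tool:
  motion:
    - [[0.8,0,0,-0.4,0],[0.8,0,0,-0.4,0],[0.8,0,0,-0.4,0],[0.8,0,0,-0.4,0],[0.8,0,0,-0.4,0],[0.8,0,0,-0.14,0],[0.8,0,0,0,0],[0,0,0,0,0],[0,0,0,0,0],[0,0,0,0,0],[0,0,0,0,0],[0,0,0,0,0],[0,0,0,0,0],[0,0,0,0,0],[0,0,0,0,0],[0,0,0,0,0]]
  newtons: 25

```text
t: 13.45
eef_pos: [0.6439, 0.2025, 0.1005]
tool_rot: [-0.0, 0.993, -0.118, 0.001]
contact_force: [-1.6, -1.8, 5.9]
gripper_width: 0.198
grasp_force: 25.9
```

```bash
python3 - <<'E'
import numpy as np
p=np.array([.6236,.0775]);k=np.array([.6435,.2026]);w=np.radians(-13.5)
R=np.array([[np.cos(w),-np.sin(w)],[np.sin(w),np.cos(w)]])
h=R.T@(k-p);q0=np.arctan2(h[1],-h[0]);print(q0,np.linalg.norm(h))
r=.127;N=20;qs=q0*(1-np.arange(N+1)/N)
X=np.array([R@(r*np.array([-np.cos(q),np.sin(q)])) for q in qs])
print((np.diff(X,axis=0)/.04).round(3).tolist(),p+X[-1])
E
```

```text
1.4929278964992463 0.12667288581223682
[[-0.235, 0.028], [-0.237, 0.011], [-0.237, -0.007], [-0.236, -0.024], [-0.233, -0.042], [-0.229, -0.059], [-0.224, -0.076], [-0.218, -0.093], [-0.211, -0.109], [-0.202, -0.124], [-0.192, -0.139], [-0.181, -0.153], [-0.169, -0.166], [-0.156, -0.178], [-0.143, -0.189], [-0.128, -0.199], [-0.113, -0.208], [-0.097, -0.216], [-0.081, -0.223], [-0.064, -0.228]] [0.50010902 0.10714756]
```

Call:
servo_tool:
  motion:
    - [[0,-0.235,0.028,0,0],[0,-0.237,0.011,0,0],[0,-0.237,-0.007,0,0],[0,-0.236,-0.024,0,0],[0,-0.233,-0.042,0,0],[0,-0.229,-0.059,0,0],[0,-0.224,-0.076,0,0],[0,-0.218,-0.093,0,0],[0,-0.211,-0.109,0,0],[0,-0.202,-0.124,0,0],[0,0,0,0,0]]

```text
t: 14.55
eef_pos: [0.5502, 0.1865, 0.1004]
tool_rot: [-0.002, 0.993, -0.116, -0.001]
contact_force: [-3.3, 7.7, 7.5]
gripper_width: 0.198
grasp_force: 26.2
```

```bash
python3 - <<'E'
from h import *
im,d,K=cam("wrist");a=im[...,::-1]
S,ds,Ks=cam("scene");b=cv2.resize(S[190:350,120:300,::-1],(540,480),interpolation=cv2.INTER_CUBIC)
cv2.imwrite("pics/w5.png",cv2.resize(np.hstack([a,b]),(800,325)))
P=cloud(d,K);z=P[...,2]
from math import *
m=(im.max(-1)<60)&(z>.095)&(z<.108);n,l,s,c=cv2.connectedComponentsWithStats(m.astype(np.uint8))
for i in range(1,n):
    if s[i,4]>60: print(s[i],plane(*c[i],.1025,K).round(4))
E
```

```text
[ 290  314   66   78 2762] [0.5571 0.185  0.1025]
[252 331  23  25 395] [0.5612 0.2035 0.1025]
[370 331  23  25 388] [0.5526 0.1668 0.1025]
```

View pics/w5.png

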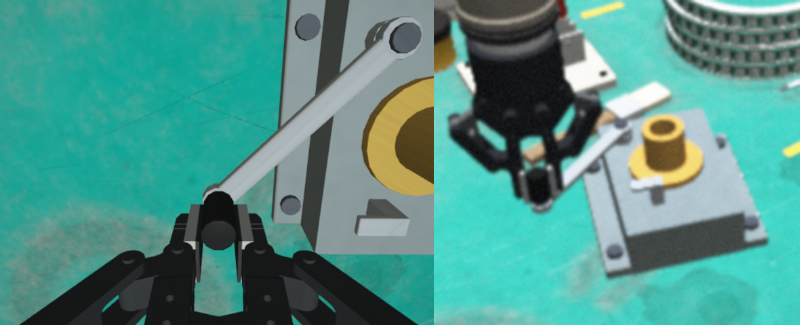

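Wrist/scene view: knob held between the pads near (218,235), arm about half way at 45°, nothing in its way; the pivot bolt is at (403,38). Refining the pivot.

```bash
python3 - <<'E'
from h import *
im,d,K=cam("wrist");P=cloud(d,K);z=P[...,2];v,u=np.mgrid[:480,:640]
m=((u>560)&(u<635)&(v>20)&(v<95)&(abs(z-.0725)<.0035)).astype(np.uint8)
n,l,s,c=cv2.connectedComponentsWithStats(m);i=1+np.argmax(s[1:,4]);print(s[i],c[i],plane(*c[i],.0725,K))
e=bot.get_obs()['eef_pos'];p=plane(*c[i],.0725,K)[:2]
w=np.radians(-13.5);R=np.array([[np.cos(w),-np.sin(w)],[np.sin(w),np.cos(w)]])
h=R.T@(e[:2]-p);print(e,np.linalg.norm(h),np.arctan2(h[1],-h[0]))
h=R.T@(np.array([.6437,.2025])-p);print(np.linalg.norm(h))
E
```

```text
[ 575   34   49   46 1655] [599.38066465  56.22296073] [0.62147648 0.07914541 0.0725    ]
[0.55073606 0.18679876 0.10033285] 0.12881557229633042 0.7538175267230853
0.12534049478014578
```

Call:
servo_tool:
  motion:
    - [[0,-0.06,0.08,0,0],[0,-0.192,-0.139,0,0],[0,-0.181,-0.153,0,0],[0,-0.169,-0.166,0,0],[0,-0.156,-0.178,0,0],[0,-0.143,-0.189,0,0],[0,-0.128,-0.199,0,0],[0,-0.113,-0.208,0,0],[0,0,0,0,0]]

```text
t: 15.6
eef_pos: [0.5039, 0.1373, 0.1]
tool_rot: [0.0, 0.993, -0.117, -0.002]
contact_force: [-6.6, 2.9, 12.5]
gripper_width: 0.2
grasp_force: 26.8
```

Call:
servo_tool:
  motion:
    - [[0.4,0,0,0.05,0],[0.4,0,0,0,0],[0.4,-0.05,0,0,0],[0.4,0,0,0,0],[0.4,-0.03,-0.12,0,0],[0.4,-0.03,-0.12,0,0],[0.4,-0.03,-0.12,0,0],[0.4,-0.03,-0.12,0,0],[0.4,-0.03,-0.12,0,0],[0.4,0,0,0,0]]

```text
t: 16.6
eef_pos: [0.4991, 0.1117, 0.1017]
tool_rot: [0.0, 0.993, -0.118, -0.0]
contact_force: [0.2, -0.3, -0.1]
gripper_width: 0.397
grasp_force: 0.0
```

Call:
servo_tool:
  motion:
    - [[0.4,-0.02,-0.1,0,0],[0.4,-0.02,-0.1,0,0],[0.4,-0.01,-0.05,0,0],[0.4,0,0,0,0]]

```text
t: 17.0
eef_pos: [0.4972, 0.1023, 0.1017]
tool_rot: [0.0, 0.993, -0.118, -0.0]
contact_force: [0.1, 0.0, -0.3]
gripper_width: 0.396
grasp_force: 0.0
```

Call:
servo_tool:
  motion:
    - [[0.4,-0.02,-0.08,0,0],[0.4,0,0,0,0]]

```text
t: 17.2
eef_pos: [0.4964, 0.0995, 0.1018]
tool_rot: [-0.0, 0.993, -0.118, 0.0]
contact_force: [0.3, -0.6, 0.0]
gripper_width: 0.398
grasp_force: 0.0
```

Call:
servo_tool:
  motion:
    - [[0.4,-0.015,-0.06,0,0],[0.4,0,0,0,0]]

```text
t: 17.4
eef_pos: [0.4964, 0.0991, 0.1018]
tool_rot: [-0.001, 0.993, -0.117, 0.001]
contact_force: [2.2, 6.2, -3.0]
gripper_width: 0.402
grasp_force: 3.0
```

```bash
python3 - <<'E'
from h import *
im,d,K=cam("wrist");a=im[...,::-1]
S,ds,Ks=cam("scene");b=cv2.resize(S[190:350,120:300,::-1],(540,480),interpolation=cv2.INTER_CUBIC)
cv2.imwrite("pics/w6.png",cv2.resize(np.hstack([a,b]),(800,325)))
E
```

```text
(no output)
```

View pics/w6.png

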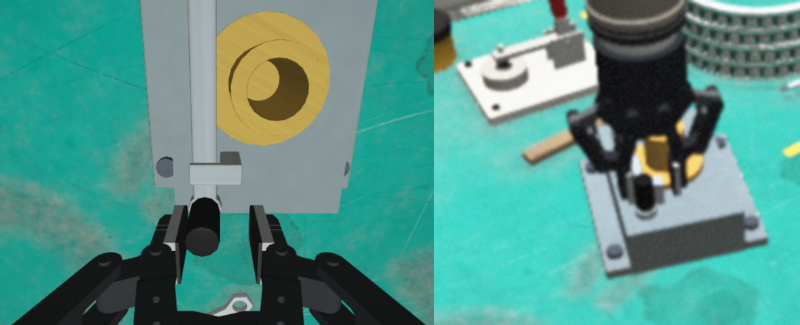

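The arm lies under the catch lip, over the flange and parallel to the housing (knob at about (203,240)). One firmer push against the stop, then back off and rise.

Call:
servo_tool:
  motion:
    - [[0.4,-0.01,-0.04,0,0],[0.4,0,0,0,0]]

```text
t: 17.7
eef_pos: [0.4964, 0.099, 0.1019]
tool_rot: [-0.002, 0.993, -0.117, 0.001]
contact_force: [1.9, 9.3, -6.7]
gripper_width: 0.399
grasp_force: 4.8
```

Call:
servo_tool:
  motion:
    - [[0.4,0.045,0.19,0,0],[0.4,0,0,0,0],[0.4,0,0,0.2,0],[0.4,0,0,0.5,0],[0.4,0,0,0.5,0],[0.4,0,0,0.5,0],[0.4,0,0,0.5,0],[0.4,-0.5,0,0,0],[0.4,-0.5,0,0,0],[0.4,0,0,0,0],[0.4,0,0,0,0]]

```text
t: 18.8
eef_pos: [0.4576, 0.1027, 0.1903]
tool_rot: [0.0, 0.993, -0.118, 0.001]
contact_force: [0.1, 0.3, -0.6]
gripper_width: 0.402
grasp_force: 0.0
```

```bash
python3 - <<'E'
from h import *
o=bot.get_obs();print(o['t'],o['eef_pos'],o['contact_force'])
im,d,K=cam("wrist");cv2.imwrite("pics/w7.png",im[...,::-1])
P=cloud(d,K);z=P[...,2];r=np.hypot(P[...,0]-.561,P[...,1]-.057)
q=P[(r<.034)&(r>.024)&(z>.053)&(z<.060)];A=np.c_[q[:,:2]-[.561,.057],np.ones(len(q))];print('flange',len(q),np.linalg.lstsq(A,q[:,2],rcond=None)[0].round(4))
print('housing',np.median(z[(r>.04)&(r<.05)&(abs(z-.05)<.004)]))
m=(z>.058)&(z<.072)&(r>.02)&(abs(P[...,0]-.56)<.09)&(P[...,1]>.05)&(P[...,1]<.13);q=P[m][:,:2]
vx,vy,x,y=cv2.fitLine(q.astype(np.float32),cv2.DIST_HUBER,0,.01,.01).ravel();print('arm deg',np.degrees(np.arctan2(vy,vx)),len(q),'expect',yaw()-90)
E
```

```text
18.8 [0.45755607 0.1027074  0.19030681] [ 0.13011403  0.25602887 -0.63357431]
flange 3689 [-0.0015 -0.0103  0.0577]
housing 0.049133204318369844
arm deg -11.235615 4618 expect -13.569907263597528
```

View pics/w7.png

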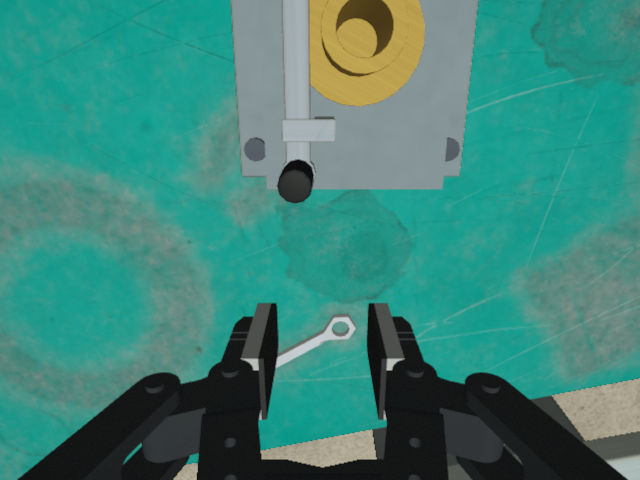

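The final view shows the latch in the catch with the arm parallel to the housing (knob at (296,182)), the bush seated, and the robot clear of everything.

```bash
python3 -c "
from station import bot
print(bot.hand_in())"
```

```text
the job is handed in; nothing more can be done
None
```

I pressed the bush home until its shoulder met the housing, swung the latch to its stop in the catch, left the sleeve alone, and handed the job in at about 19 s; no verdict came back.

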